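Turn the tart out of its loose-bottomed tin over a can

TASK

Turn the baked tart out of its loose-bottomed tin: set the tin centred on the small can and ease the ring gently down over the can, all the way to the table, so that the tart is left standing on its base on top; the ring is thin, so hold it firmly but do not squeeze it out of shape. Then lift the tart by the edge of its steel base, without squeezing the pastry, and set it down gently and flat in free space on the wire cooling rack, clear of the other tarts. Leave the ring lying round the standing can, and everything else where it is.

Things in the scene. Friction and masses are not known exactly. Their poses are not given: they have to be found in the camera images.
- tin_center (a point): Ring of the tart tin: thin straight steel wall, outside diameter 68, bore 64, 26 high, with an inward lip 3 thick at the bottom that leaves a round opening of 57. 60 g, loose, lying on the table lip down with the tart in it. It bends if squeezed with over 25 N a side; 12 to 18 N holds it. The point is on its axis half-way up (13 above the underside); z is the axis.
- tart_center (a point): Tart, one piece with the tin's loose steel base: panel dia 54, 3 thick, flush in the ring's opening; above it a flange dia 62, 5 thick, resting on the lip; then pastry dia 57, 16 high. 24 high in all, about 100 g. Point: axis, half-way up (flange 9 to 4 below it); z is the axis. Crust has caught on the wall: it takes 7 to 18 N from below to push the base the first 6 up, then it gives.
- can: The small full food can, steel with a plain paper label, diameter 53, 44 high, flat ends, about 120 g, standing loose on the table. It just passes through the ring's opening: if the lip lands on its rim instead, nothing gives. Origin at the centre of its underside; z up its axis.
- rack: The wire cooling rack, fixed for the run, 240 along its x, 300 along its y, its wires' top 22 above the table. Origin on the table below its centre.
- tart_a_center (a point): A finished tart on its steel base, the same as the one above, standing on the rack in the half towards the rack's +y; the point is its centre, 12 above the underside.
- tart_b_center (a point): Another finished tart on the rack, in the half towards the rack's -y; the point is its centre, 12 above the underside.
- spare_center (a point): An empty tin ring of the same make, with neither base nor tart, on the table; the point is on its axis half-way up.
- brush: A pastry brush with a wooden handle, 190 long (along its x), 42 wide, 20 thick, lying on the table; origin under its middle.
- cup: A white drinking cup, diameter 84 at the rim, 105 high, on the table; origin at the centre of its underside.
- tub: A clear deli container, diameter 114 at the rim, 75 high, on the table; origin at the centre of its underside.
- scraper: A steel bench scraper with a white handle, 150 by 121, 22 high at the handle, lying on the table; origin under the middle of its blade.
There are look-alikes about, which are no part of the job. Leave any blue, purple or red look-alike of the part that bears tin_center alone.

How it is judged:
By the outcome, as a careful person would: the job done as asked, in the order asked, and still so for the second after the job is handed in, with the robot touching nothing.
It also fails if it takes over 64 s, if anything falls off the work surface, if the arm or the gripper's body presses on something with over 40 N, if the wrist force passes 120 N, or if a joint passes its speed limit or range.

ROBOT

A 7-joint arm with a two-finger parallel gripper is mounted at the origin on the work surface. World frame = base frame: x ahead of the robot, y to its left, z up, the work surface at z = 0. Lengths are in m, angles in rad, forces in N, time in s.
With the tool pointing down it reaches from about 0.4 to 0.85 m from the base axis. Payload 10.4 kg.
Tool frame: the origin (TCP) lies between the finger pads; the fingertips stand ahead of it and the grasp point (between the pads) lies 5 mm behind it (manip.tip_extent is the z of the fingertips in the tool frame, in m); z points along the fingers, y is the line along which they close (so a half turn about z gives the same grasp; the last joint's range is limited). The gripper opens to 85 mm and grips with 20 to 120 N. Pads are 22 mm wide; open, the fingers measure 114 mm over their backs; the gripper's body (76 mm by 85 mm) begins 54 mm behind the grasp point. The pads swing forward as they close: fully open they stand 13 mm farther back than shut.
Start: joints at [-1.184, 0.332, -0.065, 1.46, 0.022, 1.35, -0.088], TCP at [0.249, 0.573, 0.245] pointing down, gripper open.
Joint ranges: [-2.6, 2.6], [-0.5, 2.12], [-1.47, 1.34], [0.16, 2.42], [-1.27, 4.41], [0.06, 2.06], [-2.6, 2.6]. Speed limits (rad/s): [2.22, 2.22, 2.79, 2.79, 3.14, 3.14, 3.14].

INTERFACE

Orientations are given as a unit quaternion [x, y, z, w].
In Python, from workcell import status, viewer, manip gives the robot as it stands.
- The arm moves only by the tool play_rows, never from a script. Its argument "plan" is one flat list of numbers, 7 for each row, row after row: the turn, a rotation vector about the tool's x, y, z in degrees, then the shift along the tool's x, y, z in m, then the opening, from 0 (shut) to 1 (fully open). In form: [ax, ay, az, dx, dy, dz, grip, ax, ay, az, dx, dy, dz, grip, ...]. A call has 1 to 20 rows; each row is the pose to reach, as a shift and turn from the pose commanded when the call began, along the tool's axes at that moment; what a row does not reach only later rows make up. A row lasts 1/8 s, in which the tool goes at most 62.5 mm and 10.7 degrees, less where a joint would pass 70% of its speed; a pose out of reach is approached as far as the arm can. A call with a gripper value outside its range is refused whole. The fingers move at their own pace and stop on an object; "squeeze" is the grip in N (left out, the last holds). Time passes only in rows, so rows that repeat a pose let the fingers close. It gives the time, the measured TCP pose, the force, the opening and the grip force at its end, in the units of the state.
- status.get_obs(): the state, without advancing time (a new reading comes with each control period).
- viewer.camera(name): name is "scene" or "top"; returns the picture (384x512x3 uint8, red, green, blue); there is no depth.
- viewer.camera_model(name): a dict with "fx", "fy", "cx", "cy" (pixels), "R" (3x3) and "t" (3): a world point X has camera coordinates R X + t. Camera axes: x right, y down, z forward; pixel columns grow to the right and rows downward; lengths in m; the calibration is good to about 2 mm. A picture is of the moment at which its call begins. camera_model takes no time and is no camera call.
- manip.hand_in(): hands the job in; it is judged then, once.
The state is a dict: "clock": time; "joint_pos": joint angles; "joint_velocities": joint speeds; "tau": joint torques, N m; "position": TCP position; "ee_rot": TCP orientation; "ft_force": force on the tool from outside, world axes, zero at the start; "torque": the same for the moment, N m; "grip_width": opening from 0.0 (shut) to 1.0 (fully open); "grasp_force": force on a finger pad.
Only numpy, scipy, OpenCV 4.12 (cv2) and the standard library are available. Lean on these libraries where they do the work, as an engineer would, in place of code of your own. Each camera call takes 0.05 s, during which the arm holds its last target. There are 200 camera calls.

## Working session

There is one attempt and no reset: what is moved stays moved. The work goes in short steps, Python scripts to look and compute and a tool call to move; the robot and the scene stay as the last step left them, time stands still between calls to the robot, and variables do not carry over. Pictures are saved under pics/ and viewed, at most 10 in all, crops included, and the job is handed in when it is done.

Besides the shell and the picture viewer there is one more tool, called by a JSON object that holds its "name" and its "arguments". play_rows: Moves the arm, as the interface text tells. Its arguments: {"type":"object","properties":{"plan":{"type":"array","items":{"type":"number"}},"squeeze":{"type":"number"}},"required":["plan"]}

```bash
mkdir -p pics; ls
python3 - <<'E'
from workcell import status, viewer, manip
import cv2
print(status.get_obs(), manip.tip_extent)
for n in("scene","top"):
    cv2.imwrite(f"pics/{n}0.png",viewer.camera(n)[:,:,::-1]); print(viewer.camera_model(n))
E
```

```text
pics
{'clock': 0.0, 'joint_pos': array([-1.18360101,  0.33286056, -0.06468145,  1.46090518,  0.02157481,
        1.34991744, -0.08851715]), 'joint_velocities': array([-1.02933089e-03, -1.79268715e-03, -4.64336051e-05,  4.05285252e-04,
        1.72135449e-03, -1.34871350e-03, -8.20975873e-04]), 'tau': array([ 1.11678560e-04, -6.25438571e+01,  4.85648692e-02, -3.91617930e+01,
        1.61250302e-02,  9.37184610e-03, -7.03717592e-05]), 'position': array([0.24888206, 0.57293116, 0.24454019]), 'ee_rot': array([ 2.03476697e-01,  9.79079540e-01, -6.87888869e-04, -1.19393336e-04]), 'ft_force': array([-0.456586  , -0.08599429,  0.09884087]), 'torque': array([-0.01330278, -0.03309273, -0.0201787 ]), 'grasp_force': 0.0, 'grip_width': 1.0017988888518705} 0.014
{'fx': 436.00592598281327, 'fy': 436.00592598281327, 'cx': 252.1835231237797, 'cy': 191.67114671407066, 'R': array([[-0.35107862,  0.93630488, -0.00877343],
       [ 0.63232214,  0.23016527, -0.73972472],
       [-0.69058852, -0.26524917, -0.67285241]]), 't': array([ 0.24004803, -0.30931073,  1.68170286])}
{'fx': 431.2315710567023, 'fy': 431.2315710567023, 'cx': 253.84922812129315, 'cy': 191.85186780428063, 'R': array([[-0.04753746, -0.99886655, -0.00240842],
       [-0.97125516,  0.04678615, -0.23339766],
       [ 0.2332458 , -0.00875594, -0.97237839]]), 't': array([-0.01525687,  0.60053815,  0.97792632])}
```

View pics/top0.png

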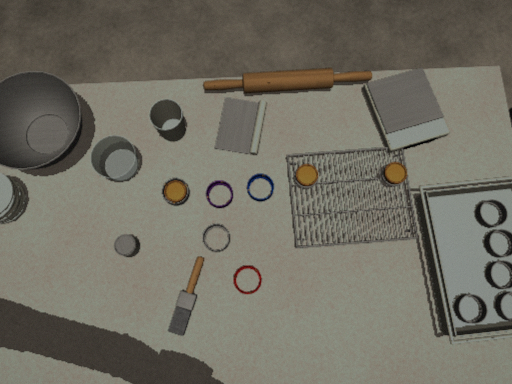

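View pics/scene0.png

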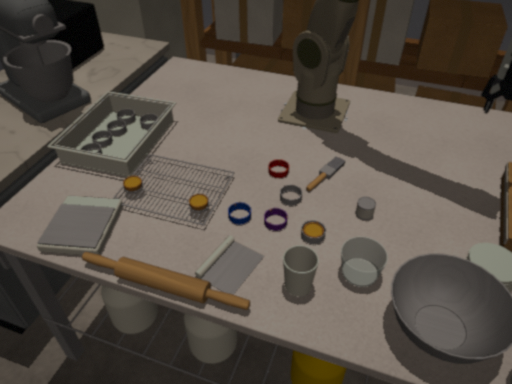

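Top view: the tin with its tart is at (175,191), the can at (126,245), the spare at (216,237), and the rack tarts at (306,175) and (395,173). In the scene view the tin is at (313,231) and the can at (366,208). Next I'll refine these with projected overlays.

```bash
cat > h.py <<'E'
from workcell import status, viewer, manip
import cv2, numpy as np
from scipy.spatial.transform import Rotation as Rot
def back(n,u,v,z):
    m=viewer.camera_model(n); R=np.array(m["R"]); t=np.array(m["t"])
    d=R.T@np.array([(u-m["cx"])/m["fx"],(v-m["cy"])/m["fy"],1]); c=-R.T@t
    return (c+d*(z-c[2])/d[2])[:2]
def proj(n,X):
    m=viewer.camera_model(n); c=np.atleast_2d(X)@np.array(m["R"]).T+m["t"]
    return np.c_[m["fx"]*c[:,0]/c[:,2]+m["cx"],m["fy"]*c[:,1]/c[:,2]+m["cy"]]
def circ(x,y,z,r):
    a=np.linspace(0,2*np.pi,60); return np.c_[x+r*np.cos(a),y+r*np.sin(a),0*a+z]
def crop(n,img,c,half,S,circles=()):
    """crop of side 2*half around px c, S px wide, with circles (x,y,z,r,col)"""
    k=S/(2*half); o=np.round(c)-half
    M=np.array([[k,0,-k*o[0]+k/2-.5],[0,k,-k*o[1]+k/2-.5]])
    out=cv2.warpAffine(img[:,:,::-1].copy(),M,(S,S),flags=cv2.INTER_CUBIC)
    out=cv2.convertScaleAbs(out,alpha=1.5)
    for x,y,z,r,col in circles:
        p=proj(n,circ(x,y,z,r)); q=(p-o+.5)*k-.5
        cv2.polylines(out,[np.round(q).astype(int)],True,col,1)
    return out
def orange(img):
    hsv=cv2.cvtColor(img,cv2.COLOR_RGB2HSV)
    m=cv2.inRange(hsv,(8,140,90),(28,255,255))
    n,l,s,c=cv2.connectedComponentsWithStats(m)
    return [(c[i].round(1),s[i,4]) for i in range(1,n) if s[i,4]>60]
E
python3 - <<'E'
from h import *
im={n:viewer.camera(n) for n in("top","scene")}
for n in im:
    np.save(f"{n}0.npy",im[n])
    for c,a in orange(im[n]): print(n,c,a,back(n,*c,.024).round(4),back(n,*c,.046).round(4))
print("can",back("top",126,245,.022),back("scene",366,208,.022))
print("spare",back("top",216.5,237.5,.013),back("scene",291,195,.013))
for c in [(288,156),(403,150),(411,241),(297,246)]: print("rack",back("top",*c,.022))
t=back("top",175,191,.02); c=back("top",126,245,.03)
row=[]
for n in im:
    r=[]
    for p,cs in ((t,[(*t,.026,.034,(0,255,0)),(*t,.0,.034,(255,255,0))]),(c,[(*c,.044,.0265,(0,255,0)),(*c,0,.0265,(255,255,0))])):
        r.append(crop(n,im[n],proj(n,[*p,.02])[0],22,290,cs))
    row.append(np.hstack(r))
cv2.imwrite("pics/c1.png",np.vstack(row)); print(t,c)
E
```

```text
top [298.5  77.6] 1395 [ 0.9234 -0.1807] [ 0.9117 -0.1777]
top [222.1  83.5] 204 [0.916  0.0272] [0.9044 0.0259]
top [395.3 172.4] 330 [ 0.6443 -0.41  ] [ 0.6383 -0.4023]
top [306.7 174.2] 347 [ 0.6505 -0.1822] [ 0.6444 -0.1792]
top [174.8 190.8] 324 [0.6228 0.1566] [0.6173 0.1527]
top [194.9 273.8] 192 [0.4124 0.1087] [0.4112 0.1058]
scene [316.3 181. ] 80 [0.4239 0.1137] [0.4493 0.1181]
scene [131.9 181.5] 165 [ 0.6207 -0.4208] [ 0.6411 -0.403 ]
scene [510.  212.8] 148 [0.3708 0.6621] [0.3975 0.6529]
scene [198.2 200.3] 182 [ 0.6269 -0.1908] [ 0.6472 -0.1787]
scene [312.9 229.4] 234 [0.624  0.1553] [0.6444 0.1588]
scene [153.3 274.8] 1666 [ 0.9092 -0.178 ] [ 0.9225 -0.1663]
scene [227.6 298.3] 318 [0.9084 0.0223] [0.9217 0.029 ]
can [0.49084166 0.27848001] [0.48841087 0.27716405]
spare [0.49995898 0.05466945] [0.49984218 0.05600251]
rack [ 0.70239783 -0.13767732]
rack [ 0.70429218 -0.43826956]
rack [ 0.46696104 -0.42763212]
rack [ 0.46812166 -0.14449393]
[0.62330222 0.15682874] [0.48982102 0.27613583]
```

View pics/c1.png

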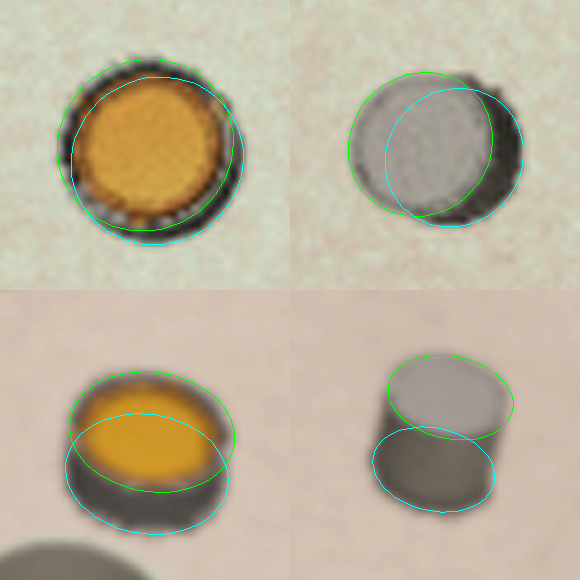

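```bash
cat >> h.py <<'E'
def go(x,y,z,yaw=0):
    """rows for TCP target, tool y at world yaw (deg), pointing down (tool x=+Y,y=+X,z=-Z at yaw 0)"""
    o=status.get_obs(); R0=Rot.from_quat(o["ee_rot"])
    T=Rot.from_euler('z',yaw,degrees=True)*Rot.from_matrix(np.array([[0,1,0],[1,0,0],[0,0,-1]]))
    a=np.degrees((R0.inv()*T).as_rotvec()); d=R0.inv().apply(np.array([x,y,z])-o["position"])
    print(a.round(1),d.round(4),"t",round(o["clock"],2))
E
python3 - <<'E'
from h import *
go(.490,.276,.13,0)
E
```

```text
[-0.   0.  66.5] [-0.3395 -0.1763  0.115 ] t 0.2
```

{"name": "play_rows", "arguments": {"plan": [0,0,66.5,-0.3395,-0.1763,0.115,1,0,0,66.5,-0.3395,-0.1763,0.115,1,0,0,66.5,-0.3395,-0.1763,0.115,1,0,0,66.5,-0.3395,-0.1763,0.115,1,0,0,66.5,-0.3395,-0.1763,0.115,1,0,0,66.5,-0.3395,-0.1763,0.115,1,0,0,66.5,-0.3395,-0.1763,0.115,1,0,0,66.5,-0.3395,-0.1763,0.115,1,0,0,66.5,-0.3395,-0.1763,0.115,1,0,0,66.5,-0.3395,-0.1763,0.165,1,0,0,66.5,-0.3395,-0.1763,0.215,1,0,0,66.5,-0.3395,-0.1763,0.215,1], "squeeze": 20}}

```text
clock: 1.7
position: [0.487, 0.2767, 0.0277]
ee_rot: [0.706, 0.708, -0.003, -0.001]
ft_force: [0.9, -0.1, 0.9]
grip_width: 0.994
grasp_force: 0.0
```

{"name": "play_rows", "arguments": {"plan": [0,0,0,0,0,0,0.7,0,0,0,0,0,0,0.6,0,0,0,0,0,0,0.5,0,0,0,0,0,0,0.5,0,0,0,0,0,0,0.5], "squeeze": 20}}

```text
clock: 2.33
position: [0.4912, 0.2777, 0.0329]
ee_rot: [0.707, 0.707, 0.002, -0.0]
ft_force: [-1.5, 0.7, 8.0]
grip_width: 0.612
grasp_force: 19.8
```

Run:
```python
from h import *
o=status.get_obs(); print(o["position"],manip.tip_extent,o["grasp_force"],o["grip_width"],o["joint_pos"].round(2))
```

```text
[0.49117489 0.27767475 0.03287601] 0.014 19.775931537151337 0.6119879901420845 [-0.81  0.42  0.25  1.85 -0.13  0.89 -0.49]
```

{"name": "play_rows", "arguments": {"plan": [0,0,0,0,0,0,1,0,0,0,0,0,0,1,0,0,0,0,0,0,1,0,0,0,0,0,0,1]}}

```text
clock: 2.82
position: [0.4901, 0.2763, 0.0303]
ee_rot: [0.707, 0.707, -0.0, -0.0]
ft_force: [-0.2, -0.1, 0.1]
grip_width: 0.995
grasp_force: 0.0
```

{"name": "play_rows", "arguments": {"plan": [0,0,-90,0,0.001,0,1,0,0,-90,0,0.001,0,1,0,0,-90,0,0.001,0,1,0,0,-90,0,0.001,0,1,0,0,-90,0,0.001,0,1,0,0,-90,0,0.001,0,1,0,0,-90,0,0.001,0,1,0,0,-90,0,0.001,0,1,0,0,-90,0,0.001,0,1,0,0,-90,0,0.001,0,0.7,0,0,-90,0,0.001,0,0.6,0,0,-90,0,0.001,0,0.5,0,0,-90,0,0.001,0,0.5,0,0,-90,0,0.001,0,0.5,0,0,-90,0,0.001,0,0.5,0,0,-90,0,0.001,0,0.5]}}

```text
clock: 4.82
position: [0.4912, 0.2763, 0.0304]
ee_rot: [-0.0, 1.0, 0.0, 0.0]
ft_force: [-0.8, -0.8, 3.4]
grip_width: 0.613
grasp_force: 21.3
```

Run:
```python
from h import *
o=status.get_obs(); print(o["position"],o["ee_rot"],o["ft_force"],o["grip_width"])
```

```text
[0.49124064 0.27633768 0.03041295] [-1.13549742e-04  9.99999989e-01  6.91331659e-05  7.06914749e-05] [-0.76225735 -0.80264444  3.43676328] 0.6132591966972156
```

{"name": "play_rows", "arguments": {"plan": [0,0,0,0,0,0,1,0,0,0,0,0,0,1,0,0,0,0,0,-0.05,1,0,0,0,0,0,-0.1,1,0,0,0,-0.05,-0.045,-0.1,1,0,0,0,-0.1,-0.09,-0.1,1,0,0,0,-0.133,-0.1195,-0.1,1,0,0,0,-0.133,-0.1195,-0.1,1,0,0,0,-0.133,-0.1195,-0.05,1,0,0,0,-0.133,-0.1195,-0.02,1,0,0,0,-0.133,-0.1195,0,1,0,0,0,-0.133,-0.1195,0.013,1,0,0,0,-0.133,-0.1195,0.013,1,0,0,0,-0.133,-0.1195,0.013,1]}}

```text
clock: 6.58
position: [0.625, 0.1572, 0.0185]
ee_rot: [-0.0, 1.0, 0.0, 0.001]
ft_force: [0.4, 0.3, -0.3]
grip_width: 0.999
grasp_force: 0.0
```

Run:
```python
from h import *
im={n:viewer.camera(n) for n in("top","scene")}
c=(.491,.2763);t=(.624,.1565)
rows=[]
for n in im:
    r=[]
    for p,cs in ((t,[(*t,.026,.034,(0,255,0))]),(c,[(*c,.044,.0265,(0,255,0)),(*c,0,.0265,(255,255,0))])):
        r.append(crop(n,im[n],proj(n,[*p,.02])[0],22,290,cs))
    rows.append(np.hstack(r))
cv2.imwrite("pics/c2.png",np.vstack(rows)); print(status.get_obs()["position"])
```

```text
[0.6249104  0.15709642 0.01848967]
```

View pics/c2.png

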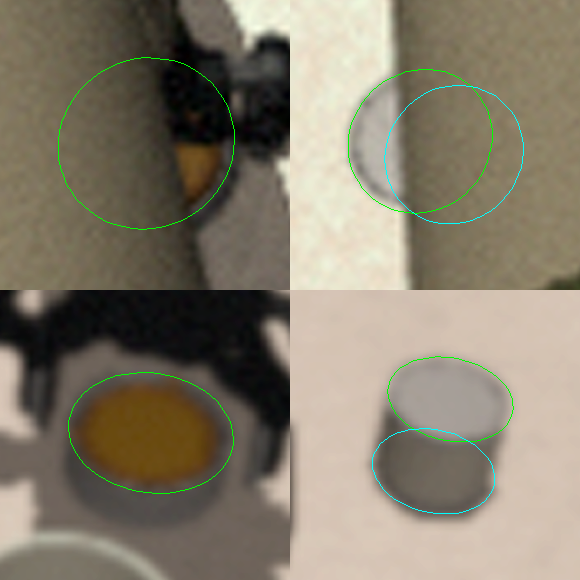

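The scene crop shows the tin between the open fingers at (150,432) of the crop, and the can matches its circles. I'll close once at this yaw to centre the tin, then turn 90° and hold it.

{"name": "play_rows", "arguments": {"plan": [0,0,0,0,0,0,0.9,0,0,0,0,0,0,0.85,0,0,0,0,0,0,0.8,0,0,0,0,0,0,0.76,0,0,0,0,0,0,0.72,0,0,0,0,0,0,0.72,0,0,0,0,0,0,0.72], "squeeze": 20}}

```text
clock: 7.55
position: [0.6243, 0.1568, 0.0178]
ee_rot: [-0.0, 1.0, 0.0, 0.0]
ft_force: [-2.0, -0.8, 4.8]
grip_width: 0.79
grasp_force: 21.7
```

Run:
```python
from h import *
o=status.get_obs(); print(o["position"],o["ft_force"],o["grip_width"],o["grasp_force"])
```

```text
[0.62432877 0.15676897 0.01783552] [-2.00811074 -0.754718    4.77989377] 0.7901939664277462 21.714618089608848
```

{"name": "play_rows", "arguments": {"plan": [0,0,0,0,0,0,0.95,0,0,0,0,0,0,0.95,0,0,90,0,0,0,0.95,0,0,90,0,0,0,0.95,0,0,90,0,0,0,0.95,0,0,90,0,0,0,0.95,0,0,90,0,0,0,0.95,0,0,90,0,0,0,0.95,0,0,90,0,0,0,0.95,0,0,90,0,0,0,0.95,0,0,90,0,0,0,0.95,0,0,90,0,0,0,0.95,0,0,90,0,0,0,0.87,0,0,90,0,0,0,0.82,0,0,90,0,0,0,0.77,0,0,90,0,0,0,0.72,0,0,90,0,0,0,0.72,0,0,90,0,0,0,0.72]}}

```text
clock: 9.8
position: [0.624, 0.1569, 0.0176]
ee_rot: [0.707, 0.707, -0.0, -0.0]
ft_force: [-3.2, -0.3, 6.7]
grip_width: 0.791
grasp_force: 22.4
```

Run:
```python
from h import *
o=status.get_obs(); print(o["position"],o["ft_force"],o["grip_width"],o["grasp_force"])
```

```text
[0.62402428 0.15689103 0.01761483] [-3.23613722 -0.34539886  6.73824182] 0.790923180345928 22.375003115739673
```

{"name": "play_rows", "arguments": {"plan": [0,0,0,0,0,-0.01,0.72,0,0,0,0,0,-0.03,0.72,0,0,0,0,0,-0.055,0.72,0,0,0,0,0,-0.075,0.72,0,0,0,0.015,-0.017,-0.075,0.72,0,0,0,0.04,-0.045,-0.075,0.72,0,0,0,0.07,-0.08,-0.075,0.72,0,0,0,0.1,-0.11,-0.075,0.72,0,0,0,0.115,-0.128,-0.075,0.72,0,0,0,0.1198,-0.133,-0.075,0.72,0,0,0,0.1198,-0.133,-0.06,0.72,0,0,0,0.1198,-0.133,-0.05,0.72,0,0,0,0.1198,-0.133,-0.05,0.72,0,0,0,0.1198,-0.133,-0.05,0.72,0,0,0,0.1198,-0.133,-0.05,0.72]}}

```text
clock: 11.68
position: [0.4916, 0.2765, 0.0676]
ee_rot: [0.707, 0.707, 0.0, 0.0]
ft_force: [-0.1, -0.0, -2.0]
grip_width: 0.791
grasp_force: 23.7
```

Run:
```python
from h import *
im={n:viewer.camera(n) for n in("top","scene")}
o=status.get_obs(); p=o["position"]; print(p,o["ft_force"],o["grip_width"],o["grasp_force"],o["ee_rot"])
c=(.491,.2763); u=p[2]-.017; t=p[:2]; rows=[]
cs=[(*t,u+.026,.034,(0,255,0)),(*t,u,.034,(0,255,255)),(*c,.0,.0265,(255,255,0))]
r=[crop(n,im[n],proj(n,[*c,.04])[0],28,390,cs) for n in im]
cv2.imwrite("pics/c3.png",np.hstack(r))
```

```text
[0.49142237 0.27667325 0.06763087] [-0.01999113  0.09497173 -1.74665624] 0.7847307318968053 23.706154692918062 [7.07019566e-01 7.07193911e-01 3.24629952e-04 2.73954935e-05]
```

View pics/c3.png

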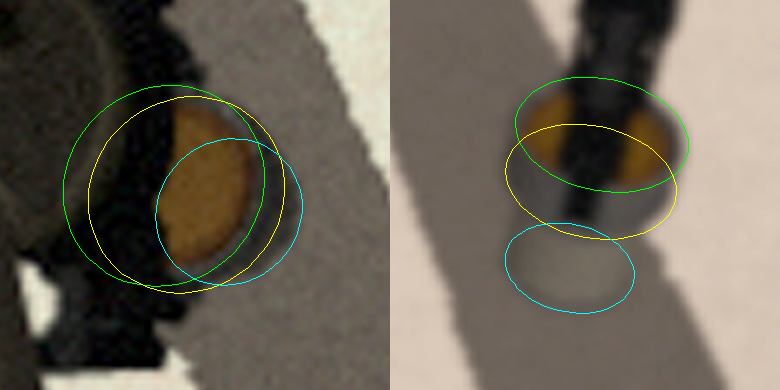

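The tin is held level above the can and lines up with it in both views. Now the slow lowering.

{"name": "play_rows", "arguments": {"plan": [0,0,0,-0.0003,-0.0003,0.002,0.77,0,0,0,-0.0003,-0.0003,0.004,0.77,0,0,0,-0.0003,-0.0003,0.006,0.77,0,0,0,-0.0003,-0.0003,0.007,0.77,0,0,0,-0.0003,-0.0003,0.007,0.77]}}

```text
clock: 12.4
position: [0.4909, 0.2764, 0.0603]
ee_rot: [0.707, 0.707, 0.0, -0.0]
ft_force: [-0.2, 0.5, -1.0]
grip_width: 0.793
grasp_force: 23.8
```

{"name": "play_rows", "arguments": {"plan": [0,0,0,0,0,0.001,0.77,0,0,0,0,0,0.002,0.77,0,0,0,0,0,0.003,0.77,0,0,0,0,0,0.003,0.77]}}

```text
clock: 12.9
position: [0.491, 0.2764, 0.0576]
ee_rot: [0.707, 0.707, 0.0, -0.0]
ft_force: [0.1, -0.5, 3.7]
grip_width: 0.792
grasp_force: 24.3
```

{"name": "play_rows", "arguments": {"plan": [0,0,0,0,0,0.0005,0.77], "squeeze": 16}}

```text
clock: 13.02
position: [0.4911, 0.2765, 0.0572]
ee_rot: [0.707, 0.707, 0.0, -0.0]
ft_force: [-1.5, -1.0, 7.0]
grip_width: 0.79
grasp_force: 24.5
```

{"name": "play_rows", "arguments": {"plan": [0,0,0,0,0,0.001,0.785,0,0,0,0,0,0.0015,0.785], "squeeze": 16}}

```text
clock: 13.28
position: [0.4912, 0.2766, 0.0561]
ee_rot: [0.707, 0.707, 0.0, -0.0]
ft_force: [-2.8, -1.6, 12.2]
grip_width: 0.789
grasp_force: 24.9
```

{"name": "play_rows", "arguments": {"plan": [0,0,0,0,0,0,0.79,0,0,0,0,0,0,0.79], "squeeze": 16}}

```text
clock: 13.52
position: [0.4913, 0.2766, 0.0561]
ee_rot: [0.707, 0.707, 0.001, -0.0]
ft_force: [-2.2, -2.0, 10.0]
grip_width: 0.791
grasp_force: 23.9
```

{"name": "play_rows", "arguments": {"plan": [0,0,0,0,0,0,0.795,0,0,0,0,0,0,0.795], "squeeze": 16}}

```text
clock: 13.78
position: [0.4912, 0.2766, 0.056]
ee_rot: [0.707, 0.707, 0.0, -0.0]
ft_force: [-2.1, -1.6, 9.2]
grip_width: 0.795
grasp_force: 13.1
```

The commanded opening sets the grip force: 0.795 gives about 13 N. I'll use about 0.793 while pushing down.

{"name": "play_rows", "arguments": {"plan": [0,0,0,0.0004,-0.0003,0.001,0.793,0,0,0,0.0004,-0.0003,0.002,0.793,0,0,0,0.0004,-0.0003,0.003,0.793], "squeeze": 16}}

```text
clock: 14.15
position: [0.4907, 0.277, 0.0525]
ee_rot: [0.707, 0.707, 0.0, -0.0]
ft_force: [-0.6, 0.5, 7.9]
grip_width: 0.796
grasp_force: 13.1
```

{"name": "play_rows", "arguments": {"plan": [0,0,0,-0.0004,0.0003,0.001,0.793,0,0,0,-0.0004,0.0003,0.002,0.793,0,0,0,-0.0004,0.0003,0.003,0.793], "squeeze": 16}}

```text
clock: 14.52
position: [0.4912, 0.2773, 0.0504]
ee_rot: [0.707, 0.707, 0.001, -0.0]
ft_force: [-4.3, 1.0, 16.0]
grip_width: 0.794
grasp_force: 13.6
```

Run:
```python
from h import *
im={n:viewer.camera(n) for n in("top","scene")}
o=status.get_obs(); p=o["position"]; print(p,o["ft_force"],o["grip_width"],o["grasp_force"],o["ee_rot"])
c=(.491,.2763); u=p[2]-.017; t=p[:2]; rows=[]
cs=[(*t,u+.026,.034,(0,255,0)),(*t,u,.034,(0,255,255)),(*c,.0,.0265,(255,255,0)),(*c,.068,.0285,(255,0,255))]
r=[crop(n,im[n],proj(n,[*c,.04])[0],28,390,cs) for n in im]
cv2.imwrite("pics/c4.png",np.hstack(r))
```

```text
[0.49118473 0.27743627 0.05039277] [-3.67808853  0.66410262 13.37415214] 0.7958746019643539 13.31492957426235 [ 7.06821935e-01  7.07390691e-01  1.01462465e-03 -3.64741241e-04]
```

View pics/c4.png

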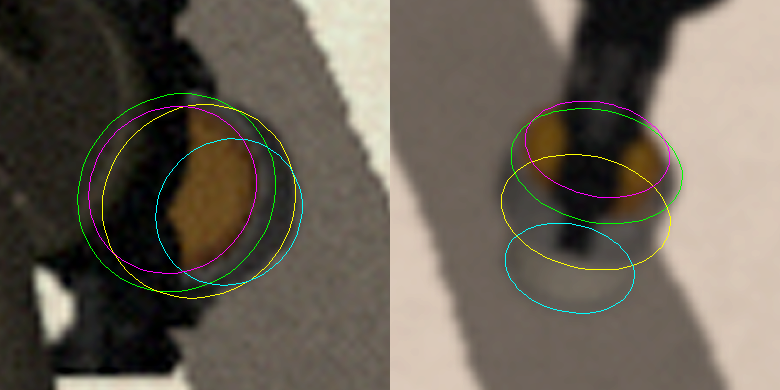

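{"name": "play_rows", "arguments": {"plan": [0,0,0,-0.0005,0,0.001,0.793,0,0,0,-0.0005,0,0.002,0.793,0,0,0,-0.0005,0,0.003,0.793,0,0,0,-0.0005,0,0.003,0.793], "squeeze": 16}}

```text
clock: 15.12
position: [0.4906, 0.2759, 0.0459]
ee_rot: [0.707, 0.707, -0.0, -0.0]
ft_force: [-0.3, 3.3, 0.4]
grip_width: 0.796
grasp_force: 12.5
```

{"name": "play_rows", "arguments": {"plan": [0,0,0,0.0005,0,0.0015,0.793,0,0,0,0.0005,0,0.003,0.793,0,0,0,0.0005,0,0.0045,0.793,0,0,0,0.0005,0,0.006,0.793,0,0,0,0.0005,0,0.008,0.793], "squeeze": 16}}

```text
clock: 15.75
position: [0.4908, 0.2762, 0.0381]
ee_rot: [0.707, 0.707, -0.0, -0.0]
ft_force: [-0.8, 1.4, -0.3]
grip_width: 0.796
grasp_force: 12.6
```

{"name": "play_rows", "arguments": {"plan": [0,0,0,0,0,0.002,0.793,0,0,0,0,0,0.004,0.793,0,0,0,0,0,0.006,0.793,0,0,0,0,0,0.008,0.793,0,0,0,0,0,0.01,0.793,0,0,0,0,0,0.012,0.793,0,0,0,0,0,0.014,0.793,0,0,0,0,0,0.016,0.793,0,0,0,0,0,0.017,0.793], "squeeze": 16}}

```text
clock: 16.88
position: [0.4908, 0.2763, 0.0212]
ee_rot: [0.707, 0.707, -0.0, -0.0]
ft_force: [0.4, 0.4, -0.0]
grip_width: 0.794
grasp_force: 12.6
```

{"name": "play_rows", "arguments": {"plan": [0,0,0,0,0,0.001,0.793,0,0,0,0,0,0.002,0.793,0,0,0,0,0,0.003,0.793,0,0,0,0,0,0.004,0.793,0,0,0,0,0,0.0045,0.793], "squeeze": 16}}

```text
clock: 17.5
position: [0.4911, 0.276, 0.0175]
ee_rot: [0.707, 0.707, -0.0, -0.0]
ft_force: [-4.4, -4.8, 14.9]
grip_width: 0.796
grasp_force: 12.9
```

{"name": "play_rows", "arguments": {"plan": [0,0,0,0,0,-0.001,0.8,0,0,0,0,0,-0.001,0.85,0,0,0,0,0,-0.001,0.95,0,0,0,0,0,-0.001,1,0,0,0,0,0,-0.01,1,0,0,0,0,0,-0.03,1,0,0,0,0,0,-0.06,1,0,0,0,0,0,-0.1,1,0,0,0,0,0,-0.14,1,0,0,0,0,0,-0.14,1,0,0,0,0,0,-0.14,1], "squeeze": 20}}

```text
clock: 18.88
position: [0.4906, 0.2762, 0.1566]
ee_rot: [0.707, 0.707, -0.0, -0.0]
ft_force: [0.9, 0.8, -0.9]
grip_width: 0.998
grasp_force: 0.0
```

Run:
```python
from h import *
im={n:viewer.camera(n) for n in("top","scene")}
o=status.get_obs(); p=o["position"]; print(p,o["ft_force"])
c=(.491,.2763)
cs=[(*c,.026,.034,(0,255,0)),(*c,0,.034,(0,255,255)),(*c,.068,.0285,(255,0,255))]
r=[crop(n,im[n],proj(n,[*c,.04])[0],28,390,cs) for n in im]
cv2.imwrite("pics/c5.png",np.hstack(r))
```

```text
[0.49025485 0.27599562 0.15577623] [-1.18587972  0.24877691 -0.565175  ]
```

View pics/c5.png

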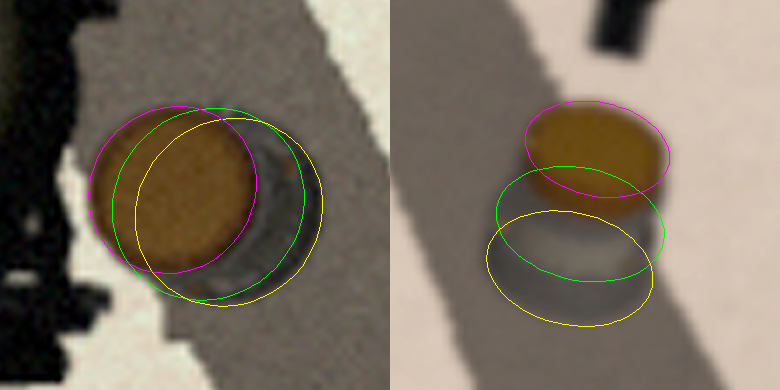

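Tart stands on the can on its base, and the ring lies round it on the table; both match the projected circles. Next I check the fingertip height in the scene image, with the finger bottom at crop (617,57).

Run:
```python
from h import *
o=np.round(proj("scene",[.491,.2763,.04])[0])-28
k=390/56
for dz in (-.004,.001,.007,.014,.019):
    for X in (.5325,.547):
        q=(proj("scene",[[X,.265,.1557-dz],[X,.287,.1557-dz]])-o+.5)*k; q[:,0]+=390; print(dz,X,q.round(0).tolist())
```

```text
-0.004 0.5325 [[590.0, 33.0], [650.0, 46.0]]
-0.004 0.547 [[584.0, 57.0], [643.0, 71.0]]
0.001 0.5325 [[588.0, 43.0], [647.0, 56.0]]
0.001 0.547 [[581.0, 67.0], [641.0, 81.0]]
0.007 0.5325 [[585.0, 55.0], [644.0, 68.0]]
0.007 0.547 [[579.0, 79.0], [638.0, 93.0]]
0.014 0.5325 [[582.0, 69.0], [641.0, 82.0]]
0.014 0.547 [[575.0, 93.0], [635.0, 107.0]]
0.019 0.5325 [[580.0, 79.0], [638.0, 92.0]]
0.019 0.547 [[573.0, 103.0], [632.0, 117.0]]
```

The open tips sit only about 1 mm ahead of the TCP, so I'll measure their height at grasp opening by a light table touch in free space.

{"name": "play_rows", "arguments": {"plan": [0,0,0,0.04,-0.035,0,0.76,0,0,0,0.075,-0.07,0,0.76,0,0,0,0.075,-0.07,0.05,0.76,0,0,0,0.075,-0.07,0.1,0.76,0,0,0,0.075,-0.07,0.125,0.76,0,0,0,0.075,-0.07,0.14,0.76,0,0,0,0.075,-0.07,0.14,0.76,0,0,0,0.075,-0.07,0.14,0.76]}}

```text
clock: 19.98
position: [0.4214, 0.3518, 0.0178]
ee_rot: [0.707, 0.707, 0.001, -0.0]
ft_force: [0.3, 0.5, 0.5]
grip_width: 0.761
grasp_force: 0.0
```

{"name": "play_rows", "arguments": {"plan": [0,0,0,0,0,0.002,0.76,0,0,0,0,0,0.004,0.76,0,0,0,0,0,0.006,0.76,0,0,0,0,0,0.0065,0.76]}}

```text
clock: 20.48
position: [0.4207, 0.3513, 0.0102]
ee_rot: [0.707, 0.707, -0.0, -0.0]
ft_force: [-0.1, -0.4, 0.6]
grip_width: 0.758
grasp_force: 0.0
```

{"name": "play_rows", "arguments": {"plan": [0,0,0,0,0,0.001,0.76,0,0,0,0,0,0.002,0.76,0,0,0,0,0,0.003,0.76]}}

```text
clock: 20.85
position: [0.4209, 0.3513, 0.0078]
ee_rot: [0.707, 0.707, -0.0, -0.0]
ft_force: [-4.1, -4.5, 16.1]
grip_width: 0.761
grasp_force: 8.0
```

{"name": "play_rows", "arguments": {"plan": [0,0,0,0,0,-0.05,0.9,0,0,0,0,0,-0.11,0.9,0,0,0,-0.04,0.035,-0.11,0.9,0,0,0,-0.075,0.07,-0.11,0.9,0,0,0,-0.075,0.07,-0.11,0.9,0,0,0,-0.075,0.07,-0.11,0.9,0,0,0,-0.075,0.07,-0.11,0.9]}}

```text
clock: 21.72
position: [0.4899, 0.2775, 0.1171]
ee_rot: [0.706, 0.708, -0.0, -0.0]
ft_force: [0.7, -0.2, -0.1]
grip_width: 0.9
grasp_force: 0.0
```

Run:
```python
from h import *
go(.491,.2763,.0535,0); print(status.get_obs()["position"])
```

```text
[-0.  -0.   0.1] [-0.0012  0.0011  0.0636] t 21.73
[0.48993945 0.27750371 0.11712947]
```

{"name": "play_rows", "arguments": {"plan": [0,0,0,0,0.0005,0.03,0.9,0,0,0,0,0.0005,0.05,0.9,0,0,0,0,0.0005,0.06,0.9,0,0,0,0,0.0005,0.062,0.9,0,0,0,0,0.0005,0.062,0.9,0,0,0,0,0.0005,0.062,0.9]}}

```text
clock: 22.48
position: [0.4917, 0.2766, 0.056]
ee_rot: [0.707, 0.707, 0.001, 0.0]
ft_force: [-0.7, -0.8, -0.7]
grip_width: 0.9
grasp_force: 0.0
```

{"name": "play_rows", "arguments": {"plan": [0,0,0,0,-0.0004,0.002,0.9,0,0,0,0,-0.0004,0.002,0.85,0,0,0,0,-0.0004,0.002,0.8,0,0,0,0,-0.0004,0.002,0.77,0,0,0,0,-0.0004,0.002,0.74,0,0,0,0,-0.0004,0.002,0.71,0,0,0,0,-0.0004,0.002,0.69,0,0,0,0,-0.0004,0.002,0.69], "squeeze": 20}}

```text
clock: 23.48
position: [0.491, 0.2763, 0.0536]
ee_rot: [0.707, 0.707, 0.0, -0.0]
ft_force: [-2.5, -1.1, 5.0]
grip_width: 0.715
grasp_force: 20.6
```

Run:
```python
from h import *
o=status.get_obs(); print(o["position"],o["ft_force"],o["grip_width"]*85,o["grasp_force"])
```

```text
[0.49095093 0.27634452 0.05356094] [-2.47740046 -1.10566182  5.01237958] 60.77433544541884 20.582291185855865
```

{"name": "play_rows", "arguments": {"plan": [0,0,0,0,0,-0.003,0.69,0,0,0,0,0,-0.008,0.69,0,0,0,0,0,-0.018,0.69,0,0,0,0,0,-0.035,0.69,0,0,0,0,0,-0.055,0.69,0,0,0,0,0,-0.075,0.69,0,0,0,0,0,-0.08,0.69,0,0,0,0,0,-0.08,0.69], "squeeze": 25}}

```text
clock: 24.48
position: [0.491, 0.2764, 0.1337]
ee_rot: [0.707, 0.707, 0.0, -0.0]
ft_force: [-0.6, -0.2, -1.1]
grip_width: 0.706
grasp_force: 27.4
```

Run:
```python
from h import *
im={n:viewer.camera(n) for n in("top","scene")}
o=status.get_obs(); p=o["position"]; print(p,o["ft_force"],o["grip_width"],o["grasp_force"])
cs=[(p[0],p[1],p[2]-.0095,.027,(0,255,255)),(p[0],p[1],p[2]+.0145,.0285,(255,0,255))]
# rack and its tarts
a=crop("scene",im["scene"],proj("scene",[.491,.2763,.06])[0],40,390,cs)
f=(.565,-.29); ta=(.6475,-.181); tb=(.642,-.4075)
b=crop("top",im["top"],proj("top",[.59,-.29,.02])[0],75,390,[(*f,.022,.031,(0,255,0)),(*f,.022,.06,(0,255,255)),(*ta,.046,.0285,(255,0,255)),(*tb,.046,.0285,(255,0,255))])
cv2.imwrite("pics/c6.png",np.hstack([a,b])); go(.565,-.29,.15,0)
```

```text
[0.49057924 0.27613592 0.132706  ] [-0.08723738  0.94431945 -1.39926209] 0.7001119595874211 27.425622940063477
[-0.  0.  0.] [-0.5662  0.0741 -0.0171] t 24.57
```

View pics/c6.png

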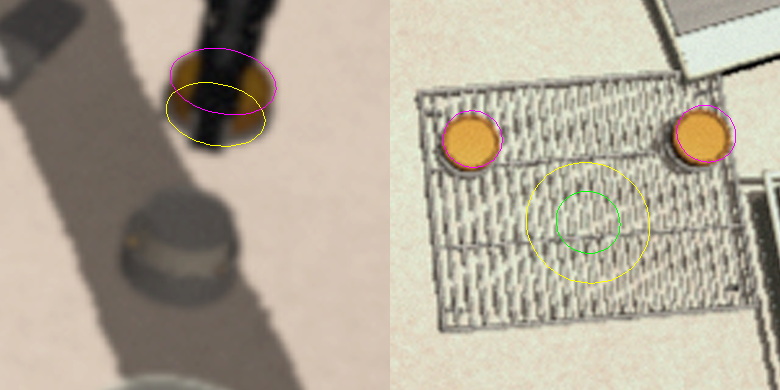

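The tart is held level, and the can with the ring round it stays behind. The rack spot (.565, −.29) is free.

{"name": "play_rows", "arguments": {"plan": [0,0,0,-0.01,0.002,0,0.69,0,0,0,-0.03,0.005,0,0.69,0,0,0,-0.06,0.01,0,0.69,0,0,0,-0.1,0.015,0,0.69,0,0,0,-0.145,0.02,0,0.69,0,0,0,-0.19,0.025,0,0.69,0,0,0,-0.235,0.03,0,0.69,0,0,0,-0.28,0.037,0,0.69,0,0,0,-0.325,0.043,0,0.69,0,0,0,-0.37,0.049,0,0.69,0,0,0,-0.415,0.055,0,0.69,0,0,0,-0.46,0.061,0,0.69,0,0,0,-0.5,0.067,0,0.69,0,0,0,-0.535,0.071,0,0.69,0,0,0,-0.555,0.073,0,0.69,0,0,0,-0.566,0.074,0,0.69,0,0,0,-0.566,0.074,0,0.69], "squeeze": 20}}

```text
clock: 26.7
position: [0.5649, -0.2897, 0.1331]
ee_rot: [0.707, 0.707, 0.0, -0.0]
ft_force: [-0.1, -0.0, -0.8]
grip_width: 0.709
grasp_force: 27.4
```

{"name": "play_rows", "arguments": {"plan": [0,0,0,0,0,0.015,0.69,0,0,0,0,0,0.04,0.69,0,0,0,0,0,0.065,0.69,0,0,0,0,0,0.082,0.69,0,0,0,0,0,0.09,0.69,0,0,0,0,0,0.094,0.69,0,0,0,0,0,0.094,0.69,0,0,0,0,0,0.094,0.69]}}

```text
clock: 27.7
position: [0.5655, -0.2899, 0.04]
ee_rot: [0.707, 0.707, 0.0, 0.0]
ft_force: [-0.8, -0.4, -1.1]
grip_width: 0.707
grasp_force: 27.4
```

Run:
```python
from h import *
im={n:viewer.camera(n) for n in("top","scene")}
o=status.get_obs(); p=o["position"]; print(p,o["ft_force"],o["grip_width"],o["grasp_force"],o["ee_rot"])
cs=[(p[0],p[1],p[2]-.0095,.027,(0,255,255)),(p[0],p[1],p[2]+.0145,.0285,(255,0,255))]
r=[crop(n,im[n],proj(n,[*p[:2],.03])[0],30,390,cs) for n in im]
cv2.imwrite("pics/c7.png",np.hstack(r))
```

```text
[ 0.56546361 -0.28981458  0.03983077] [-0.16615398 -0.50710344 -1.73880024] 0.7056836193457767 27.423658668994904 [7.07003326e-01 7.07210073e-01 2.55476108e-04 3.81394398e-04]
```

View pics/c7.png

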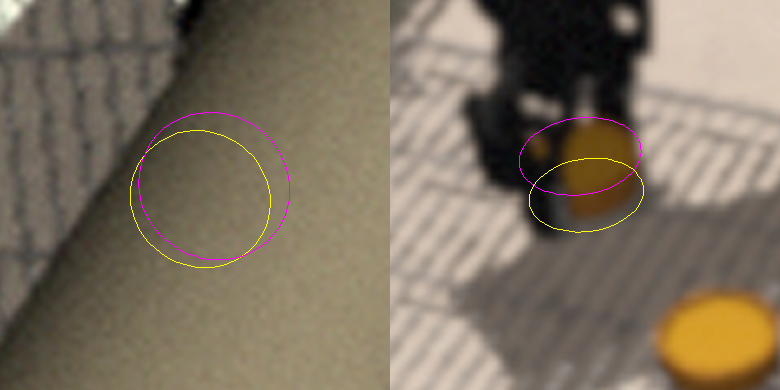

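The tart hangs level just above the rack at crop (595,175). I'll lower it slowly onto the wires.

{"name": "play_rows", "arguments": {"plan": [0,0,0,0,0,0.002,0.69,0,0,0,0,0,0.004,0.69,0,0,0,0,0,0.0055,0.69,0,0,0,0,0,0.0065,0.69,0,0,0,0,0,0.007,0.69]}}

```text
clock: 28.42
position: [0.5651, -0.2897, 0.0322]
ee_rot: [0.707, 0.707, -0.0, -0.0]
ft_force: [0.1, 0.5, -1.5]
grip_width: 0.706
grasp_force: 27.4
```

{"name": "play_rows", "arguments": {"plan": [0,0,0,0,0,0.0005,0.69,0,0,0,0,0,0.001,0.69,0,0,0,0,0,0.001,0.69]}}

```text
clock: 28.8
position: [0.5652, -0.2897, 0.0318]
ee_rot: [0.707, 0.707, 0.0, -0.0]
ft_force: [-2.4, 1.7, 5.0]
grip_width: 0.707
grasp_force: 27.9
```

{"name": "play_rows", "arguments": {"plan": [0,0,0,0,0,0,0.72,0,0,0,0,0,0,0.74,0,0,0,0,0,0,0.78,0,0,0,0,0,0,0.9,0,0,0,0,0,0,0.95,0,0,0,0,0,-0.01,0.95,0,0,0,0,0,-0.03,0.95,0,0,0,0,0,-0.07,0.95,0,0,0,0,0,-0.12,0.95,0,0,0,0.05,-0.03,-0.17,0.95,0,0,0,0.11,-0.06,-0.2,0.95,0,0,0,0.17,-0.09,-0.2,0.95,0,0,0,0.23,-0.1,-0.2,0.95,0,0,0,0.29,-0.1,-0.2,0.95,0,0,0,0.29,-0.1,-0.2,0.95]}}

```text
clock: 30.68
position: [0.4646, 0.0038, 0.233]
ee_rot: [0.705, 0.709, 0.001, 0.0]
ft_force: [0.6, -0.7, -0.6]
grip_width: 0.95
grasp_force: 0.0
```

Run:
```python
from h import *
im={n:viewer.camera(n) for n in("top","scene")}
p=(.5652,-.2897); c=(.491,.2763)
for n in im: print(n,[(a,back(n,*a,.046).round(4)) for a,s in orange(im[n]) ])
A=[(*p,.022,.027,(0,255,255)),(*p,.046,.0285,(255,0,255))]
B=[(*c,.026,.034,(0,255,0)),(*c,.044,.0265,(255,255,0))]
cv2.imwrite("pics/c8.png",np.vstack([np.hstack([crop(n,im[n],proj(n,[*p,.03])[0],26,290,A),crop(n,im[n],proj(n,[*c,.03])[0],26,290,B)]) for n in im]))
```

```text
top [(array([298.2,  78. ]), array([ 0.9106, -0.1768])), (array([221.8,  83.7]), array([0.9039, 0.0267])), (array([395.4, 172.3]), array([ 0.6385, -0.4025])), (array([306.6, 174.3]), array([ 0.6441, -0.1789])), (array([352.9, 203. ]), array([ 0.565 , -0.2877]))]
scene [(array([510.1, 201.2]), array([0.347 , 0.6558])), (array([177.2, 175.3]), array([ 0.5685, -0.2879])), (array([316.2, 181.1]), array([0.4499, 0.118 ])), (array([131.9, 181.5]), array([ 0.6411, -0.403 ])), (array([198.1, 200.3]), array([ 0.6473, -0.179 ])), (array([153. , 274.9]), array([ 0.923 , -0.1668])), (array([227.6, 298.3]), array([0.9217, 0.029 ]))]
```

View pics/c8.png

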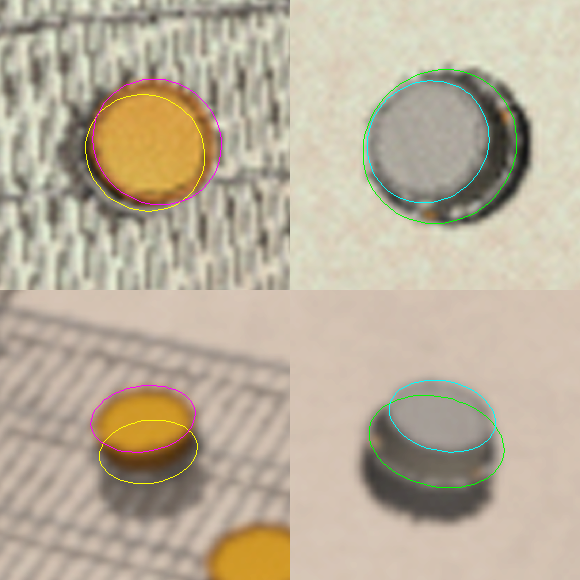

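The tart stands flat on the rack at the planned spot, clear of the others. The ring lies flat round the standing can, and the arm touches nothing.

```bash
python3 -c "
from workcell import manip; print(manip.hand_in())"
```

```text
the job is handed in; nothing more can be done
None
```

The tart is out of its tin and stands flat on the wire rack, clear of the other two; the ring lies on the table round the standing can, and the job was handed in at about 31 s (no verdict was returned). While I pushed the ring down over the can, the grip briefly read 24.9 N, just under its 25 N limit.

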